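# Latch the packed finds box

### The arm

A 6-joint arm with a two-finger parallel gripper is mounted at the origin on the work surface. World frame = base frame: x ahead of the robot, y to its left, z up, the work surface at z = 0. Lengths are in mm, angles in rad, forces in N, time in s.
With the tool pointing down it reaches from about 275 to 975 mm from the base axis. Payload 8.4 kg.
Tool frame: the origin (TCP) lies on the centre line of the jaws, within the pads' length; the fingertips stand 17 mm ahead of it and the grasp point (between the pads) lies 2 mm behind it; z points along the fingers, y is the line along which they close (so a half turn about z gives the same grasp; the last joint's range is limited). The gripper opens to 92 mm and grips with 3 to 60 N. Pads are 20 mm wide; open, the fingers measure 128 mm over their backs; the gripper's body (75 mm by 189 mm) begins 69 mm behind the grasp point.
Start: joints at [1.318, 0.353, 1.633, -0, 1.155, -0.002], TCP at [155.11, 605.449, 231.583] pointing down, gripper open.
Joint ranges: [-2.63, 2.63], [-0.92, 2.1], [0.06, 2.66], [-1.3, 4.44], [0, 2.69], [-3.02, 3.02]. Speed limits (rad/s): [2.22, 2.22, 2.79, 3.14, 3.14, 3.14].

### API

Orientations are given as [roll, pitch, yaw] about the fixed x, y, z axes, in that order (R = Rz(yaw) Ry(pitch) Rx(roll)).
In Python, from rig import manip, cam, kinematics, read_state gives the robot as it stands (manip), with the cameras (cam), the readings as plain functions and the kinematics (kinematics). Calls block until the motion is done:
- manip.move_ptp(position, orientation): joint-space move of the TCP to a pose.
- manip.line_to(position, rotation=None, speed=150, max_force=None): straight line of the TCP; rotation=None keeps the orientation; speed is the mean speed in mm/s. With max_force (N) it stops when the force on the tool has changed by that much, and returns True; else False.
- manip.move_joints(angles): joint-space move.
- manip.set_gripper(opening, newtons=None): opening from 0.0 (shut) to 1.0 (fully open); newtons is the grip in N (None keeps the last); returns when the fingers have stopped.
- manip.hold(seconds).
- kinematics.solve_ik(position, orientation): joint angles nearest the present ones, or None.
- read_state(): the state.
- cam.read_camera(name): name is "scene" or "top" or "wrist"; returns the picture (384x512x3 uint8, red, green, blue); there is no depth.
- cam.calibration(name): a dict with "fx", "fy", "cx", "cy" (pixels), "D" ([k1, k2, p1, p2, k3] as OpenCV has them; the pictures are not rectified), "eye" and "attitude" of the camera in the world. Camera axes: x right, y up, looking along -z (the intrinsics and any distortion apply to the point x, -y, -z); pixel columns grow to the right and rows downward; lengths in mm; the calibration is good to about 2 mm. A picture is of the moment at which its call begins: read the wrist's pose just before it. calibration takes no time and is no camera call; for the wrist camera it gives the pose at the moment of the call.
A pose or a line that the arm cannot do raises manip.MotionError and nothing moves.
- manip.finish_job(): hands the job in; it is judged then, once.
The state is a dict: "time_s": time; "joint_pos": joint angles; "dq": joint speeds; "joint_torque": joint torques, N m; "tool_pos": TCP position; "orientation": TCP orientation; "contact_force": force on the tool from outside, world axes, zero at the start; "ft_torque": the same for the moment, N m; "width": opening from 0.0 (shut) to 1.0 (fully open); "grip_force": force on a finger pad.
Only numpy, scipy, OpenCV 4.12 (cv2) and the standard library are available. Lean on these libraries where they do the work, as an engineer would, in place of code of your own. Each camera call takes 0.05 s, during which the arm holds its last target. There are 200 camera calls.

### The job

The finds box with the blue card on its lid is packed: swing its hasp down over the staple until it lies fully home on the front of the box. Leave the hasp of the box with the yellow card standing open, as that one is still being sorted.

Things in the scene. Friction and masses are not known exactly. Their poses are not given: they have to be found in the camera images.
- blue_box: Grey box, blue card (100 x 130 mm) on its closed lid; heavy, fixed. Origin: centre of underside. x points front to back (front towards the robot), z up; 300 x 200 (y) mm. Lid top 130 mm up, rim 135, x -90 to 150. Dark deck in front, top 128. Brass staple on it at x -136, y 0: 18 wide, top 145. Hasp hinge axis along y at x -92, z 132, centred on y 0.
- blue_hasp (a joint): Hasp angle, rad: 0 = home, flat towards the box's -x, staple through its slot (hard stop); 1.57 upright; more = leaning back over the lid, 2.1 at most. Starts 1.1 to 1.9. Stiff hinge: stays where left, moves at about 1 N at the tip. Steel strap 84 mm long from the axis, 36 wide, 4 thick (axis at mid-thickness), slot 38 to 50 mm from the axis, red tip 50 to 84.
- yellow_box: The same kind of box with a yellow card on its lid, beside the other (which one is left varies). Same sizes, axes, staple, hinge and hasp.
- yellow_hasp (a joint): Angle in rad of the yellow-card box's hasp, measured the same way. Starts 1.2 to 1.9, standing open, and is to be left so.

How it is judged (in metres and radians):
At the end, for the whole second after the job is handed in: The blue-card box's hasp lies over its staple, within 0.17 rad (10 degrees) of fully home and at rest; the yellow-card box's hasp still stands open, above 0.8 rad (value of joint blue_hasp below 0.17 rad and velocity of joint blue_hasp between -0.1 and 0.1 rad/s and value of joint yellow_hasp above 0.8 rad); the robot touches nothing.
It fails at once if the yellow-card box's hasp is swung down below 0.8 rad (value of joint yellow_hasp below 0.8 rad).
It also fails if it takes over 29 s, if anything falls off the work surface, if the arm or the gripper's body presses on something with over 40 N, if the wrist force passes 120 N, or if a joint passes its speed limit or range.

## Working session

There is one attempt and no reset: what is moved stays moved. The work goes in short steps, each a Python script; the robot and the scene stay as the last script left them, time stands still between calls to the robot, and variables do not carry over. Pictures are saved under pics/ and viewed, at most 10 in all, crops included, and the job is handed in when it is done.

```bash
mkdir -p pics; ls
python3 - <<'E'
from rig import manip, cam, kinematics, read_state
import cv2
for n in("top","scene"):
    c=cam.calibration(n);print(n,c)
    cv2.imwrite(f"pics/{n}0.png",cam.read_camera(n)[:,:,::-1])
print(read_state())
E
```

```text
pics
rig.py
top {'fx': 348.09737555815695, 'fy': 348.09737555815695, 'cx': 249.3450269798668, 'cy': 189.0630964380039, 'D': array([-0.00353055,  0.        ,  0.        ,  0.        ,  0.        ]), 'eye': array([480.28267441, -18.90700617, 765.99490574]), 'attitude': array([ 2.14115842e-01,  1.34772498e-03, -1.59255338e+00])}
scene {'fx': 448.23268975061427, 'fy': 448.23268975061427, 'cx': 246.67779598547756, 'cy': 193.89214690784726, 'D': array([-0.01203782,  0.        ,  0.        ,  0.        ,  0.        ]), 'eye': array([ 678.82934567, -298.7407163 ,  971.66754202]), 'attitude': array([ 0.33728869, -0.00920285,  0.24305449])}
{'time_s': 0.1, 'joint_pos': array([ 1.31761283e+00,  3.53615609e-01,  1.63404414e+00,  1.95963493e-05,
        1.15519478e+00, -2.37211582e-03]), 'dq': array([ 4.32930084e-04,  1.24755540e-03, -2.38561329e-03, -1.34701076e-05,
       -1.47149191e-03, -8.75462311e-04]), 'joint_torque': array([-7.19419568e-04, -5.94905591e+01, -3.34931839e+01,  6.98646647e-02,
        1.84031250e-02, -7.95871870e-05]), 'tool_pos': array([154.99116711, 605.04551465, 230.92250451]), 'orientation': array([-3.14033083e+00, -2.09114431e-05,  2.89077334e+00]), 'contact_force': array([-0.34630264, -0.12127993,  0.61431626]), 'ft_torque': array([ 0.01373756, -0.029298  , -0.00095563]), 'grip_force': 0.0, 'width': 0.9983443226012046}
```

View pics/top0.png

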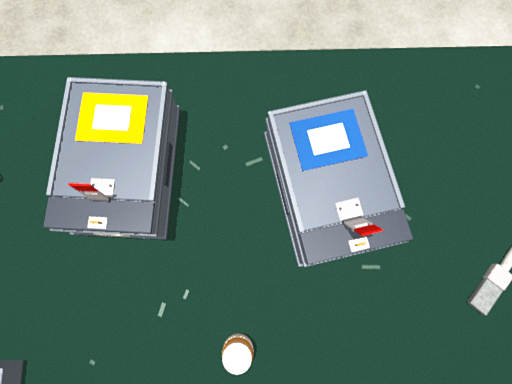

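View pics/scene0.png

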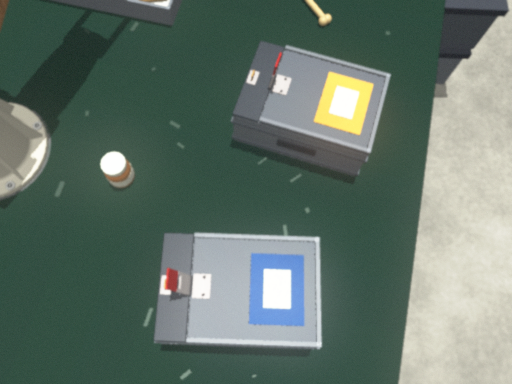

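The top view shows the yellow box at left (card ~110,118) and the blue box at right (card ~328,139). The blue hasp is partly forward, with its red tip at ~(368,230) and the staple at ~(359,244). In the scene view the blue box is the lower one: red tip (172,280), staple (165,285). I'll zoom in for exact pixels.

Run:
```python
import cv2,numpy as np
a=cv2.imread("pics/top0.png")[80:280,255:425];b=cv2.imread("pics/scene0.png")[220:360,145:335]
a=cv2.resize(a,None,fx=3,fy=3,interpolation=cv2.INTER_CUBIC);b=cv2.resize(b,None,fx=4,fy=4,interpolation=cv2.INTER_CUBIC)
cv2.imwrite("pics/a.png",a);cv2.imwrite("pics/b.png",b)
```

```text
(no output)
```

View pics/a.png

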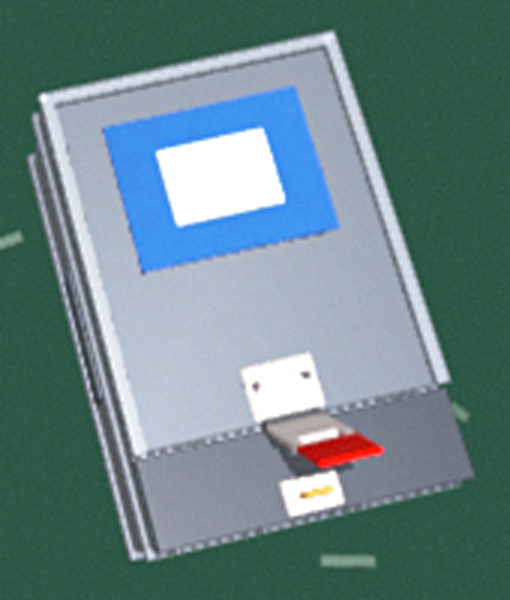

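View pics/b.png

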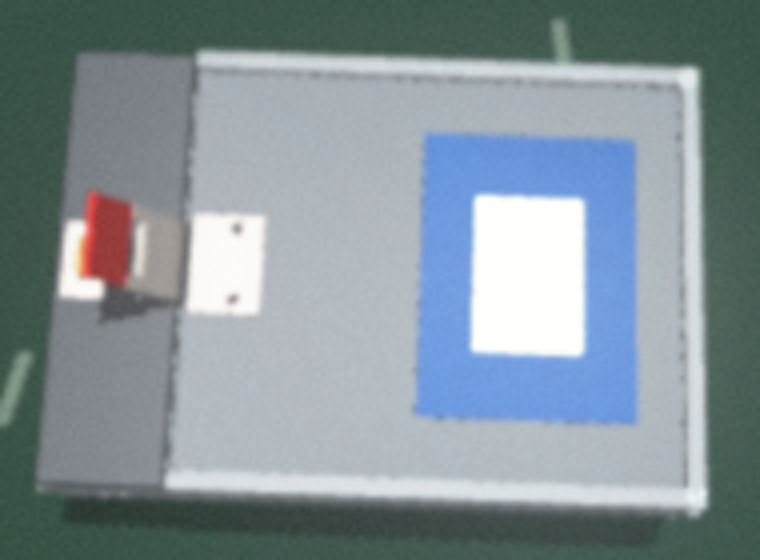

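Zoomed views show clear rim, deck, card and red-tip corners. The rim is at top crop (40,95),(335,33),(448,382),(135,457), and the red tip is centred at ~(340,450) in the top crop and (107,240) in the scene crop. I'll triangulate these points.

```bash
cat > h.py <<'E'
import numpy as np,cv2
from scipy.optimize import least_squares
from scipy.spatial.transform import Rotation as R
def proj(P,c):
    q=R.from_euler('xyz',c['attitude']).inv().apply(np.atleast_2d(P)-c['eye'])*[1,-1,-1]
    K=np.array([[c['fx'],0,c['cx']],[0,c['fy'],c['cy']],[0,0,1.]])
    return cv2.projectPoints(q.reshape(-1,1,3),np.zeros(3),np.zeros(3),K,c['D'])[0].reshape(-1,2)
def tri(us,cs):
    return least_squares(lambda p:np.concatenate([proj(p,c)[0]-u for u,c in zip(us,cs)]),[600,0,130]).x
def box2w(p,q): # q=x,y,z,yaw
    return np.atleast_2d(p)@R.from_euler('z',q[3]).as_matrix().T+q[:3]
E
python3 - <<'E'
from h import *
from rig import manip, cam, kinematics, read_state
ct,cs=cam.calibration("top"),cam.calibration("scene")
# BL BR FR FL rim, FL,FR deck, card BL BR FR FL, tip: 4
T=(np.array([(40,95),(335,33),(448,382),(135,457),(150,558),(472,478),(103,128),(298,86),(339,228),(143,272)])+.5)/3-.5+[255,80]
S=(np.array([(698,68),(706,512),(165,488),(197,50),(77,53),(38,490),(636,141),(636,423),(415,416),(425,133)])+.5)/4-.5+[145,220]
P=np.array([tri(x,(ct,cs)) for x in zip(T,S)]);print(P.round(1))
M=np.array([(150,100,135),(150,-100,135),(-90,-100,135),(-90,100,135),(-150,100,128),(-150,-100,128)],float)
f=lambda q:np.concatenate([(proj(box2w(M,q),ct)-T[:6]).ravel(),(proj(box2w(M,q),cs)-S[:6]).ravel()])
r=least_squares(f,[600,-100,0,0]);q=r.x;print("pose",q.round(3));print(r.fun.reshape(-1,2).round(1).tolist())
inv=lambda p:(np.atleast_2d(p)-q[:3])@R.from_euler('z',q[3]).as_matrix()
print("card box",inv(P[6:]).round(1))
t=(np.array([(341,450)])+.5)/3-.5+[255,80];s=(np.array([(107,240)])+.5)/4-.5+[145,220]
tip=inv(tri((t[0],s[0]),(ct,cs)))[0];d=tip-[-92,0,132];print("tip",tip,np.arctan2(d[2],-d[0]),np.hypot(d[0],d[2]))
# fit yellow hasp check & hasp model
for a in np.arange(.8,1.6,.1):
    m=np.array([-92-67*np.cos(a),0,132+67*np.sin(a)]);print(round(a,1),proj(box2w(m,q),ct)-t,proj(box2w(m,q),cs)-s)
np.save("q.npy",q)
E
```

```text
[[ 772.1  -61.4  133.1]
 [ 814.4 -259.4  128.4]
 [ 577.8 -307.5  128.1]
 [ 536.  -111.1  131.2]
 [ 475.3 -121.   106.4]
 [ 519.9 -322.7  111.9]
 [ 750.7 -102.1  127.2]
 [ 775.6 -230.   132.1]
 [ 678.9 -250.2  126.7]
 [ 652.3 -122.9  128.2]]
pose [ 6.45788e+02 -1.90629e+02 -5.70400e+00  2.06000e-01]
[[0.5, 1.0], [-0.4, 0.6], [0.2, 0.2], [0.0, -0.4], [3.0, -1.2], [0.9, 0.3], [-0.0, 0.6], [-0.3, -1.2], [0.6, -0.5], [1.0, 0.3], [0.6, -0.7], [-0.4, -2.2]]
card box [[120.8  65.2 132.9]
 [119.1 -65.  137.8]
 [ 20.3 -65.  132.4]
 [ 20.2  65.  133.9]]
tip [-116.3708148    -0.92735694  197.76197298] 1.2158964126879424 70.132543835257
0.8 [[ 0.03060501 14.30358743]] [[-10.82473634   0.41138172]]
0.9 [[ 0.01976002 11.18757703]] [[-8.39820636  0.14914042]]
1.0 [[-0.17002353  7.81496363]] [[-5.65912441 -0.06132919]]
1.1 [[-0.53873951  4.22678783]] [[-2.63593961 -0.21678159]]
1.2 [[-1.08339613  0.46861911]] [[ 0.63811607 -0.31467533]]
1.3 [[-1.79798886 -3.41035393]] [[ 4.12546233 -0.35324823]]
1.4 [[-2.6735737  -7.35838881]] [[ 7.78474594 -0.33157563]]
1.5 [[ -3.69844095 -11.32236467]] [[11.57154339 -0.24960857]]
```

Blue box pose: about (646, -191), yaw 0.206, card heights 127–132. Hasp angle is about 1.21. I'll sweep the closed fingertips along the hasp's arc from behind.

Run:
```python
from h import *
from rig import manip, cam, kinematics, read_state
q=np.load("q.npy");q[2]=0;yaw=q[3];o=[np.pi,0,yaw]
W=lambda x,z:box2w([x,0,z+17],q)[0]      # fingertip centre in box frame -> TCP
arc=lambda a,r=70:W(-92-r*np.cos(a)+10,132+r*np.sin(a)+2*np.cos(a))
p=read_state()["tool_pos"];p[2]=400
manip.line_to(p,speed=200); manip.set_gripper(0.0)
s=arc(1.65);hi=s.copy();hi[2]=400
manip.move_ptp(hi,o);print(read_state()["time_s"])
print("down",manip.line_to(s,speed=150,max_force=8))
for a in np.linspace(1.4,0.05,7):
    hit=manip.line_to(arc(a),speed=60,max_force=15);st=read_state()
    print(round(a,2),hit,st["contact_force"].round(1),round(st["time_s"],1))
    if hit:break
cv2.imwrite("pics/t1.png",cv2.resize(cam.read_camera("top")[80:280,255:425,::-1],None,fx=3,fy=3))
```

```text
5.6333
down False
1.4 False [-0.2  0.   0.8] 7.4
1.17 False [-1.1  0.2  0.1] 7.8
0.95 False [ 0.2 -1.1  0.9] 8.2
0.72 False [ 0.  -0.1 -0.3] 8.7
0.5 False [-0.1  0.3 -0. ] 9.1
0.27 False [0.7 0.1 1. ] 9.5
0.05 False [-0.4 -0.  -0.6] 9.9
```

View pics/t1.png

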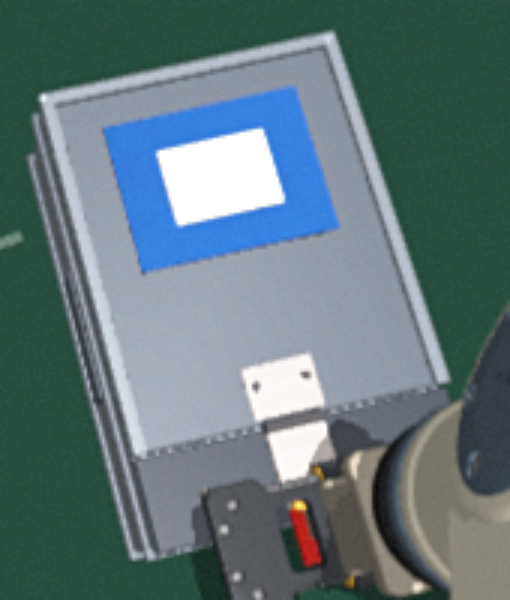

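The hasp's steel strap now lies over the deck at crop (300,450), with the staple visible at ~(300,505) and the finger on the red tip. I'll press it home, retract and check.

Run:
```python
from h import *
from rig import manip, cam, kinematics, read_state
p=read_state()["tool_pos"];d=p.copy();d[2]-=14
print(p[2]-17,manip.line_to(d,speed=25,max_force=12));st=read_state();print(st["tool_pos"][2]-17,st["contact_force"])
p[2]+=170;manip.line_to(p,speed=150)
m=p.copy();m[:2]*=.62
try: manip.line_to(m,speed=150)
except manip.MotionError as e: print(e)
cv2.imwrite("pics/t2.png",cam.read_camera("top")[:,:,::-1])
cv2.imwrite("pics/s2.png",cv2.resize(cam.read_camera("scene")[220:360,145:335,::-1],None,fx=4,fy=4));print(read_state()["time_s"])
```

```text
137.286756190723 True
134.21476450395684 [-2.15954507  1.44878377  8.21449592]
13.1917
```

View pics/t2.png

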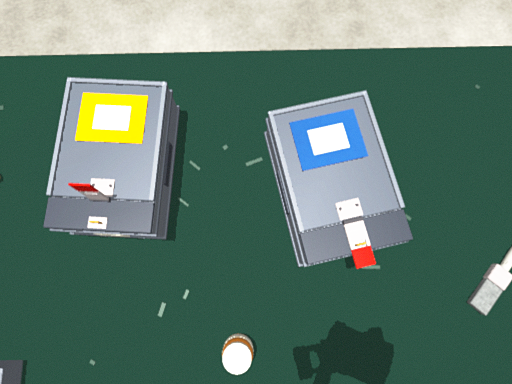

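View pics/s2.png

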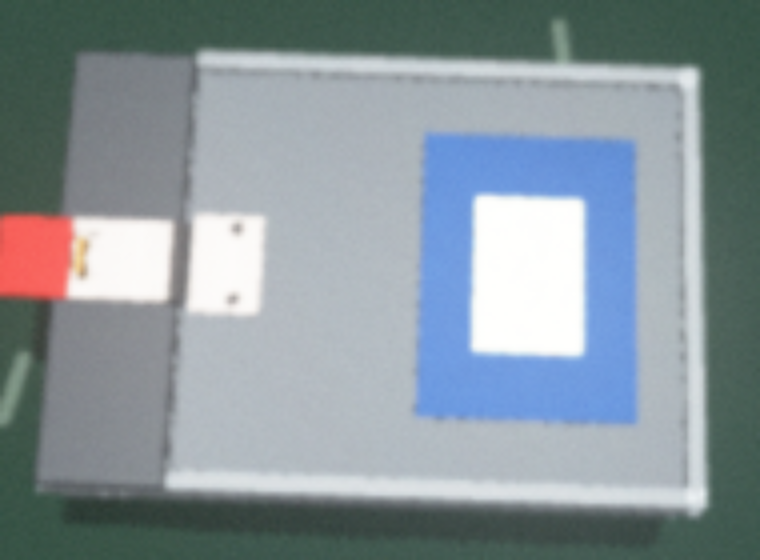

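The blue hasp lies flat: in the top view its red tip is at (364,257) and the brass staple shows through the slot at (360,243). The press met a hard stop at tip height 134.2 mm, as expected for fully home. The yellow hasp is unchanged at (85,188), and the arm is clear.

```bash
python3 -c "
from rig import manip, cam, kinematics, read_state
print(manip.finish_job())"
```

```text
the job is handed in; nothing more can be done
None
```

The job is handed in: the blue-card box's hasp lies fully home over its staple, the yellow-card box's hasp still stands open, and the arm is clear of everything (about 13 s on the clock; no verdict was returned).

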